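# Turn a bisque tile face down against the sloped backstop

## Task

Turn the large square bisque tile over so that its grooved back is up: push its near edge until it climbs the sloped metal backstop and stands leaning flat on it, leave it leaning there by itself for a moment, then bring its top edge over towards the robot and let it down gently on the table instead of letting it drop. Finish with the tile lying flat, face down, its edge square and snug against the foot of the backstop; bisque chips, so never press it hard, and leave the other things on the table where they are.

Things in the scene. Friction and masses are not known exactly. Their poses are not given: they have to be found in the camera images.
- tile_mid (a point): Centre (half-way up) of the large square clay tile, 120 x 120 x 9 mm, 0.21 to 0.31 kg, loose, too wide to grasp across. Starts flat, smooth face up, its nearest corner 10 mm or more before the backstop's foot, up to 0.2 rad off square. z axis comes out of the smooth face; x, y parallel to the edges, x roughly to the backstop at the start. The back has nine grooves. Slides on the table with friction about 0.6.
- rest: Backstop: a slippery polished aluminium plate (friction 0.22), 200 mm wide, 12 mm thick, its face sloping 53 degrees up and away from the robot, clamped on two low wooden rails fixed to the table. Origin on the table, x level, away from the robot, y along the plate, z up. The plate is adjustable: the foot line of its face is clamped anywhere from x = -15 to +15 mm, y = 0 at its middle; find it by touch.
- rest_strip (a point): Top of the wooden cross strip behind the plate, at x = 85, z = 10 mm of the backstop (20 x 200 mm). The face ends 45 mm behind and 60 mm above its foot line. A tile pushed squarely at its near edge, fingertips low, climbs the face (4 to 12 N; if the fingers drag the edge down, ease them up a little); home in the foot it rests at 53 degrees by itself, its top 45 mm beyond the face, free in front and behind.
- disc: Bystander: round clay disc, 96 mm across, 12 mm thick, beside the tile. Origin at the centre of its underside.
- test_tile: Bystander: small square clay tile, 60 x 60 x 8 mm, on the other side. Origin at the centre of its underside.
- rib: Bystander: wooden shaping rib, 105 x 55 x 6 mm. Origin at the centre of its underside.
- jar: Bystander: plastic jar with lid, 80 mm across, 100 mm high. Origin at the centre of its underside.
- bowl: Bystander: clay bowl, 120 mm across, 50 mm high. Origin at the centre of its underside.
- brush: Bystander: brush lying on the table. Origin in its underside.
Mind the look-alikes: they are no part of the job. What is shaped like the part that bears tile_mid but green is not meant.

How it is judged (in metres and radians):
On the way, in this order (a step that is already met when the one before it is completed fails the run):
1. the tile stands leaning back on the backstop, its lower edge home in the foot (tilted 51 to 60 degrees) (angle between tile_mid's own z axis and vertical between 0.895 and 1.05 rad and contact force between tile and rest above 0.1 N and x of tile_mid in the frame of plate above 0 m and contact force between the fingers and tile below 0.2 N), for 0.3 s.
2. the tile lies face down on the table (angle between tile_mid's own z axis and vertical above 3.05 rad and height (world z) of tile_mid below 0.008 m), for 0.2 s.
At the end, for the whole second after the job is handed in: The tile lies flat on the table, grooved back up, at rest and released, one edge against the foot of the backstop's plate (gap at its middle under 2 mm, square within 0.05 rad), its centre within 50 mm of the backstop's middle (angle between tile_mid's own z axis and vertical above 3.08 rad and height (world z) of tile_mid below 0.008 m and x of tile_mid in the frame of plate between -0.062 and -0.055 m and y of tile_mid in the frame of plate between -0.05 and 0.05 m and (angle between the x axis of tile_mid and the x axis of rest, either way round below 0.05 rad or angle between the y axis of tile_mid and the x axis of rest, either way round below 0.05 rad) and linear speed of tile below 0.01 m/s); the robot touches nothing.
It fails at once if the tile is pressed against the backstop with more than 20 N (contact force between tile and rest above 20 N).
It fails at once if the fingers press on the tile with more than 20 N (contact force between the fingers and tile above 20 N).
It fails at once if the tile is dropped or flung over instead of let down (turns faster than 10 rad/s) (angular speed of tile above 10 rad/s).
It fails at once if another thing on the table is moved by more than 25 mm (distance of any of disc, test_tile, rib, jar, bowl, brush from where it was at the start of the episode above 0.025 m).
It also fails if it takes over 72 s, if anything falls off the work surface, if the arm or the gripper's body presses on something with over 40 N, if the wrist force passes 120 N, or if a joint passes its speed limit or range.

## Robot

A 7-joint arm with a two-finger parallel gripper is mounted at the origin on the work surface. World frame = base frame: x ahead of the robot, y to its left, z up, the work surface at z = 0. Lengths are in mm, angles in rad, forces in N, time in s.
With the tool pointing down it reaches from about 400 to 875 mm from the base axis. Payload 4.4 kg.
Tool frame: the origin (TCP) lies at the very end of the fingers, on their centre line; the grasp point (between the pads) lies 19 mm behind it; z points along the fingers, y is the line along which they close (so a half turn about z gives the same grasp; the last joint's range is limited). The gripper opens to 85 mm and grips with 20 to 120 N. Pads are 22 mm wide; open, the fingers measure 114 mm over their backs; the gripper's body (76 mm by 85 mm) begins 54 mm behind the grasp point. The pads swing forward as they close: fully open they stand 13 mm farther back than shut.
Start: joints at [1.283, 0.628, 0.038, 1.517, -0.027, 0.996, -0.02], TCP at [143.018, -634.085, 231.313] pointing down, gripper open.
Joint ranges: [-3.06, 3.06], [-0.37, 2.12], [-1.25, 1.32], [0.18, 2.47], [-1.1, 4.24], [0.23, 1.98], [-2.94, 2.94]. Speed limits (rad/s): [2.57, 2.57, 3.14, 3.14, 3.14, 3.14, 3.14].

## Interface

Orientations are given as [roll, pitch, yaw] about the fixed x, y, z axes, in that order (R = Rz(yaw) Ry(pitch) Rx(roll)).
In Python, from cell import read_state, get_image, camera_info, finish_job gives the robot as it stands.
- The arm moves only by the tool play_rows, never from a script. Its argument "deltas" is one flat list of numbers, 7 for each row, row after row: the shift along the tool's x, y, z in mm, then the turn, a rotation vector about the tool's x, y, z in rad, then the opening, from 0 (shut) to 1 (fully open). In form: [dx, dy, dz, ax, ay, az, grip, dx, dy, dz, ax, ay, az, grip, ...]. A call has 1 to 10 rows; each row is the pose to reach, as a shift and turn from the pose commanded when the call began, along the tool's axes at that moment; what a row does not reach only later rows make up. A row lasts 1/8 s, in which the tool goes at most 62.5 mm and 10.7 degrees, less where a joint would pass 70% of its speed; a pose out of reach is approached as far as the arm can. A call with a gripper value outside its range is refused whole. The fingers move at their own pace and stop on an object; the grip force is fixed at half the most. Time passes only in rows, so rows that repeat a pose let the fingers close. It gives the time, the measured TCP pose, the force, the opening and the grip force at its end, in the units of the state.
- read_state(): the state, without advancing time (a new reading comes with each control period).
- get_image(name): name is "scene" or "top" or "wrist"; returns the picture (420x560x3 uint8, red, green, blue); there is no depth.
- camera_info(name): a dict with "fx", "fy", "cx", "cy" (pixels), "T" (4x4, takes a point from camera to world coordinates). Camera axes: x right, y down, z forward; pixel columns grow to the right and rows downward; lengths in mm; the calibration is good to about 2 mm. A picture is of the moment at which its call begins: read the wrist's pose just before it. camera_info takes no time and is no camera call; for the wrist camera it gives the pose at the moment of the call.
- finish_job(): hands the job in; it is judged then, once.
The state is a dict: "clock": time; "qpos": joint angles; "qd": joint speeds; "tau": joint torques, N m; "eef_pos": TCP position; "tool_rot": TCP orientation; "force": force on the tool from outside, world axes, zero at the start; "torque": the same for the moment, N m; "width": finger opening in mm; "gripper_force": force on a finger pad.
Only numpy, scipy, OpenCV 4.12 (cv2) and the standard library are available. Lean on these libraries where they do the work, as an engineer would, in place of code of your own. Each camera call takes 0.05 s, during which the arm holds its last target. There are 200 camera calls.

## Working session

There is one attempt and no reset: what is moved stays moved. The work goes in short steps, Python scripts to look and compute and a tool call to move; the robot and the scene stay as the last step left them, time stands still between calls to the robot, and variables do not carry over. Pictures are saved under pics/ and viewed, at most 10 in all, crops included, and the job is handed in when it is done.

Besides the shell and the picture viewer there is one more tool, called after ">>>" as name(argument=value, ...) on one line, values as JSON. play_rows: Moves the arm, as the interface text tells. Its arguments: {"type":"object","properties":{"deltas":{"type":"array"}},"required":["deltas"]}

```bash
mkdir -p pics; python3 - <<'E'
from cell import *
import cv2,numpy as np
s=read_state(); print(s)
for n in ["top","scene"]:
    im=get_image(n); cv2.imwrite(f"pics/{n}0.png",im[:,:,::-1]); c=camera_info(n); print(n,c)
E
```

```text
{'clock': 0.0, 'qpos': array([ 1.28315808,  0.62934073,  0.03844   ,  1.51839764, -0.02697545,
        0.99628755, -0.01998836]), 'qd': array([ 0.0001285 , -0.00039173, -0.00038016, -0.0005068 , -0.00054845,
       -0.00018026,  0.00024668]), 'tau': array([ 6.37868889e-04, -5.63408053e+01,  1.22574393e+00, -1.93446475e+01,
        1.08585905e-02,  1.06470968e-02, -3.54917375e-07]), 'eef_pos': array([ 142.89645995, -633.44481999,  230.38307846]), 'tool_rot': array([-3.13967790e+00,  4.50186741e-05,  2.21864202e-01]), 'force': array([ 0.93099916, -0.69173434,  0.42188353]), 'torque': array([-0.054991  , -0.04639096,  0.0137817 ]), 'gripper_force': 0.0, 'width': 85.4730376478261}
top {'fx': 497.51134040500534, 'fy': 497.51134040500534, 'cx': 280.9699969288887, 'cy': 207.72191771975577, 'T': array([[-2.98232148e-02, -9.90281648e-01,  1.35841208e-01,
         3.27890065e+02],
       [-9.99553468e-01,  2.97986600e-02, -2.21458264e-03,
         7.26659216e+00],
       [-1.85482544e-03, -1.35846597e-01, -9.90728147e-01,
         1.39681397e+03],
       [ 0.00000000e+00,  0.00000000e+00,  0.00000000e+00,
         1.00000000e+00]])}
scene {'fx': 441.88593968841525, 'fy': 441.88593968841525, 'cx': 282.8523042662829, 'cy': 213.71193094255528, 'T': array([[ 3.54294867e-01,  7.92495496e-01, -4.96413171e-01,
         1.17669593e+03],
       [ 9.35122155e-01, -2.97605055e-01,  1.92296093e-01,
        -2.47312139e+02],
       [ 4.65871885e-03, -5.32336473e-01, -8.46520039e-01,
         1.18508399e+03],
       [ 0.00000000e+00,  0.00000000e+00,  0.00000000e+00,
         1.00000000e+00]])}
```

View pics/top0.png

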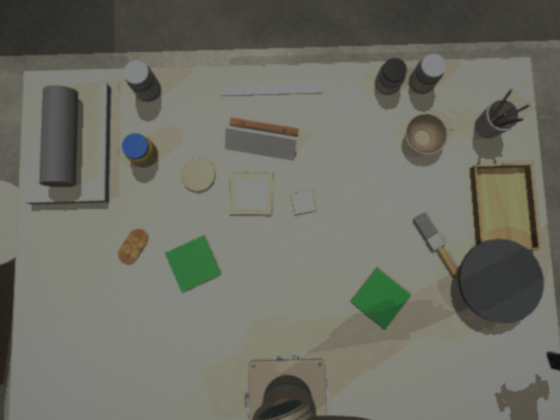

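View pics/scene0.png

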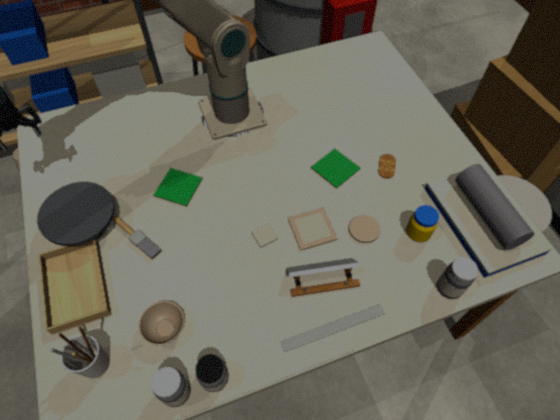

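The top view shows the bisque tile at about (251,193). The backstop plate is at (261,143) with its wooden strip at (264,127), the disc is at (198,175), and the test tile is at (303,202). The scene view agrees. Next I'll enlarge the area to get edges.

```bash
cat > h.py <<'E'
from cell import *
import cv2,numpy as np
from scipy.spatial.transform import Rotation as R
def ray(n,uv,z,c=None):
    c=c or camera_info(n);T=c["T"];uv=np.atleast_2d(np.asarray(uv,float))
    d=np.c_[(uv[:,0]-c["cx"])/c["fx"],(uv[:,1]-c["cy"])/c["fy"],np.ones(len(uv))]@T[:3,:3].T
    o=T[:3,3];t=(z-o[2])/d[:,2];return o+d*t[:,None]
def proj(n,P,c=None):
    c=c or camera_info(n);T=c["T"];p=(np.atleast_2d(P)-T[:3,3])@T[:3,:3];return np.c_[c["fx"]*p[:,0]/p[:,2]+c["cx"],c["fy"]*p[:,1]/p[:,2]+c["cy"]]
E
python3 - <<'E'
from h import *
im=cv2.imread("pics/top0.png");cr=im[105:235,170:330];cv2.imwrite("pics/crop0.png",cv2.resize(cr,None,fx=4.6,fy=4.6,interpolation=cv2.INTER_CUBIC))
hsv=cv2.cvtColor(im,cv2.COLOR_BGR2HSV)
for p in [(251,193),(233,193),(251,211),(215,193),(280,193),(198,175),(303,202),(261,143),(261,155),(264,127)]: print(p,im[p[1],p[0]],hsv[p[1],p[0]])
E
```

```text
(251, 193) [128 133 132] [ 36  10 133]
(233, 193) [110 132 132] [ 30  43 132]
(251, 211) [109 130 132] [ 27  44 132]
(215, 193) [125 135 133] [ 36  19 135]
(280, 193) [124 133 132] [ 33  17 133]
(198, 175) [109 131 132] [ 29  44 132]
(303, 202) [130 135 133] [ 42   9 135]
(261, 143) [87 92 91] [36 14 92]
(261, 155) [106 114 111] [ 41  18 114]
(264, 127) [ 51  77 106] [ 14 132 106]
```

View pics/crop0.png

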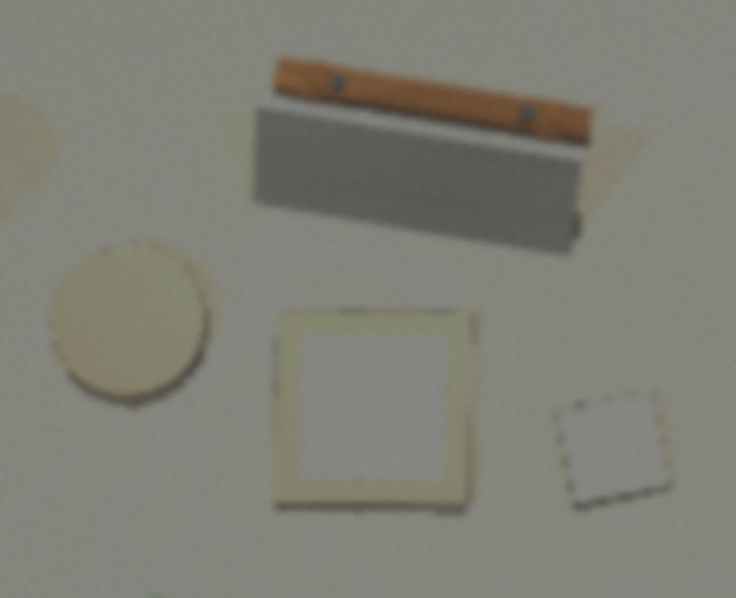

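The crop shows the tile with corners near (277,311), (472,311), (468,507) and (274,507) crop px. The plate's foot line runs from (253,203) to (572,254), and the strip is above it, from (275,58) to (592,107). Now I'll convert these with masks.

```bash
python3 - <<'E'
from h import *
im=cv2.imread("pics/top0.png")
big=cv2.resize(cv2.GaussianBlur(im,(0,0),0.8),None,fx=4,fy=4,interpolation=cv2.INTER_CUBIC)
hsv=cv2.cvtColor(big,cv2.COLOR_BGR2HSV).astype(int);g=hsv[...,2]
def px(b): return (np.asarray(b,float)+.5)/4-.5
def reg(m,x0,y0,x1,y1):
    k=np.zeros(m.shape,np.uint8);k[y0*4:y1*4,x0*4:x1*4]=m[y0*4:y1*4,x0*4:x1*4]*255
    cs,_=cv2.findContours(k,cv2.RETR_EXTERNAL,cv2.CHAIN_APPROX_NONE);return cv2.convexHull(max(cs,key=cv2.contourArea))
def rep(n,h,z):
    r=cv2.minAreaRect(h);b=px(cv2.boxPoints(r));P=ray("top",b,z);c=P.mean(0)
    e=[np.linalg.norm(P[i]-P[i-1]) for i in range(4)];v=P[1]-P[0];v2=P[2]-P[1]
    print(n,b.round(1).tolist(),P[:,:2].round(1).tolist(),'c',c.round(1),'edges',np.round(e,1),'ang',np.arctan2(v[1],v[0]).round(3),np.arctan2(v2[1],v2[0]).round(3))
s=hsv[...,1]
rep('tile',reg(s>31,222,165,280,222),9)
rep('disc',reg(s>31,175,152,218,198),12)
rep('strip',reg((s>70)&(hsv[...,0]<22),220,110,310,142),10)
rep('plate',reg((g<104)&(s<60),222,126,300,164),30)
for n,p,z in [('footL',(253,203),0),('footR',(572,254),0),('topL',(258,107),60),('topR',(582,160),60),('test',(613,447),8)]:
    print(n,ray("top",(np.array(p)+.5)/4.6-.5+[170,105],z).round(1))
E
```

```text
tile [[228.2, 215.0], [229.2, 171.3], [274.4, 172.4], [273.4, 216.1]] [[501.9, 153.1], [627.0, 148.2], [620.0, 19.7], [495.1, 26.1]] c [561.   86.8   9. ] edges [127.2 125.2 128.7 125.1] ang -0.039 -1.625
disc [[173.4, 177.5], [196.3, 148.9], [223.0, 170.2], [200.1, 198.8]] [[613.3, 306.3], [694.7, 240.8], [630.3, 165.5], [549.9, 231.3]] c [622.1 236.   12. ] edges [ 98.3 104.5  99.  103.8] ang -0.678 -2.279
strip [[228.5, 124.6], [229.9, 116.4], [298.6, 127.8], [297.2, 136.1]] [[764.1, 147.9], [788.5, 143.5], [748.4, -53.4], [724.2, -48.6]] c [756.3  47.3  10. ] edges [200.5  24.8 201.   24.7] ang -0.176 -1.772
plate [[223.1, 148.2], [226.4, 128.5], [298.0, 140.2], [294.8, 159.9]] [[689.6, 162.2], [746.7, 152.2], [706.3, -49.7], [649.7, -38.7]] c [698.1  56.5  30. ] edges [204.8  57.9 205.9  57.7] ang -0.173 -1.768
footL [[695.8 161.4   0. ]]
footR [[657.1 -37.3   0. ]]
topL [[739.3 150.9  60. ]]
topR [[700.5 -43.3  60. ]]
test [[533.4 -58.1   8. ]]
```

```bash
cat >> h.py <<'E'
import json,os
Ry=-0.198; O=np.array([673.,64.,0])          # rest yaw, origin
RX=R.from_euler('z',Ry)
def dn(yaw): return R.from_euler('xyz',[np.pi,0,yaw])
def load():
    if not os.path.exists('cmd.json'): return np.array([143.018,-634.085,231.313]),R.from_euler('xyz',[-3.14159,0,.2219])
    d=json.load(open('cmd.json'));return np.array(d['p']),R.from_quat(d['q'])
def plan(ways):
    """ways: (pos world, Rotation, grip, rows) straight legs; prints the rows from the tracked commanded pose"""
    p0,r0=load();p,r=p0,r0;out=[]
    for q,s,g,n in ways:
        q=np.array(q,float);w=(r.inv()*s).as_rotvec()
        for i in range(1,n+1):
            f=i/n;pp=p+(q-p)*f;rr=r*R.from_rotvec(w*f)
            out.append(np.r_[np.round(r0.inv().apply(pp-p0),1),np.round((r0.inv()*rr).as_rotvec(),3),g])
        p,r=q,s
    print(len(out),'rows');print(json.dumps([[round(float(x),3) for x in o] for o in out]).replace('], [',',  ').replace(' ',''))
    o=out[-1];json.dump(dict(p=(p0+r0.apply(o[:3])).tolist(),q=(r0*R.from_rotvec(o[3:6])).as_quat().tolist()),open('cmd.json','w'))
def rp(x,y,z): return O+RX.apply([x,y,z])
def st():
    s=read_state();p=s['eef_pos'];print('t',s['clock'],'p',p.round(1),'rest',RX.inv().apply(p-O).round(1),'rot',s['tool_rot'].round(3),'F',s['force'].round(1),'w',round(s['width'],1),'q7',s['qpos'][6].round(2))
E
python3 - <<'E'
from h import *
plan([((380,-300,230),dn(.1),1,6),((465,91,120),dn(-.045),1,4)])
E
```

```text
10 rows
[[50.8,-45.6,0.2,-0.0,0.0,0.02,1.0,101.6,-91.2,0.4,-0.0,0.0,0.041,1.0,152.3,-136.9,0.7,-0.0,0.0,0.061,1.0,203.1,-182.5,0.9,-0.0,0.0,0.081,1.0,253.9,-228.1,1.1,-0.0,0.0,0.102,1.0,304.7,-273.7,1.3,-0.0,0.0,0.122,1.0,346.9,-364.4,28.8,-0.0,0.0,0.158,1.0,389.2,-455.1,56.3,-0.0,0.0,0.194,1.0,431.4,-545.8,83.8,-0.0,0.0,0.231,1.0,473.7,-636.4,111.3,-0.0,0.0,0.267,1.0]]
```

>>> play_rows(deltas=[51,-46,0,0,0,0.02,1,102,-91,0,0,0,0.04,1,152,-137,1,0,0,0.06,1,203,-182,1,0,0,0.08,1,254,-228,1,0,0,0.1,1,305,-274,1,0,0,0.12,1,305,-274,1,0,0,0.12,1])

```text
clock: 0.98
eef_pos: [382.0, -296.3, 230.2]
tool_rot: [-3.14, -0.0, 0.106]
force: [0.2, -0.6, -0.2]
width: 85.3
gripper_force: 0.0
```

```bash
python3 - <<'E'
from h import *
r0=R.from_euler('xyz',[-3.14159,0,.2219]);p0=np.array([143.018,-634.085,231.313])
json.dump(dict(p=(p0+r0.apply([305,-274,1])).tolist(),q=(r0*R.from_rotvec([0,0,.12])).as_quat().tolist()),open('cmd.json','w'))
st();print(load()[0])
plan([((462,91,60),dn(-.045),1,8),((462,91,20),dn(-.045),1,2)])
E
```

```text
t 0.975 p [ 382.  -296.3  230.2] rest [-214.5 -410.5  230.2] rot [-3.14  -0.     0.106] F [ 0.2 -0.6 -0.2] w 85.3 q7 -0.84
[ 380.23685951 -299.67774209  230.31372708]
10 rows
[[15.1,-47.5,21.3,-0.0,0.0,0.018,1.0,30.3,-95.1,42.6,-0.0,0.0,0.037,1.0,45.4,-142.6,63.9,-0.0,0.0,0.055,1.0,60.5,-190.2,85.2,-0.0,0.0,0.073,1.0,75.7,-237.7,106.4,-0.0,0.0,0.092,1.0,90.8,-285.3,127.7,-0.0,0.0,0.11,1.0,105.9,-332.8,149.0,-0.0,0.0,0.129,1.0,121.1,-380.3,170.3,-0.0,0.0,0.147,1.0,121.1,-380.3,190.3,-0.0,0.0,0.147,1.0,121.1,-380.3,210.3,-0.0,0.0,0.147,1.0]]
```

>>> play_rows(deltas=[15,-48,21,0,0,0.02,1,30,-95,43,0,0,0.04,1,45,-143,64,0,0,0.055,1,60,-190,85,0,0,0.073,1,76,-238,106,0,0,0.092,1,91,-285,128,0,0,0.11,1,106,-333,149,0,0,0.13,1,121,-380,170,0,0,0.147,1,121,-380,190,0,0,0.147,1,121,-380,210,0,0,0.147,1])

```text
clock: 2.22
eef_pos: [462.1, 91.8, 19.7]
tool_rot: [-3.142, 0.001, -0.043]
force: [11.0, 0.8, -2.6]
width: 85.7
gripper_force: 0.0
```

>>> play_rows(deltas=[0,0,4,0,0,0,1,0,0,8,0,0,0,1,0,0,12,0,0,0,1,0,0,16,0,0,0,1,0,0,16,0,0,0,1])

```text
clock: 2.85
eef_pos: [462.0, 90.7, 4.2]
tool_rot: [3.141, 0.001, -0.045]
force: [-0.3, -0.6, -0.1]
width: 85.2
gripper_force: 0.0
```

```bash
python3 - <<'E'
from h import *
st()
im=get_image("wrist");cv2.imwrite("pics/w1.png",im[:,:,::-1]);c=camera_info("wrist");print(c)
E
```

```text
t 2.85 p [462.   90.7   4.2] rest [-212.1  -15.3    4.2] rot [ 3.141e+00  1.000e-03 -4.500e-02] F [-0.3 -0.6 -0.1] w 85.2 q7 -1.2
{'fx': 297.2818439305558, 'fy': 297.2818439305558, 'cx': 279.2085132645908, 'cy': 216.24857395307885, 'T': array([[-4.58084110e-02, -9.56486861e-01, -2.88157031e-01,
         5.34942766e+02],
       [-9.98948994e-01,  4.43173878e-02,  1.16994087e-02,
         8.71031367e+01],
       [ 1.58003624e-03,  2.88390108e-01, -9.57511697e-01,
         1.47769512e+02],
       [ 0.00000000e+00,  0.00000000e+00,  0.00000000e+00,
         1.00000000e+00]])}
```

View pics/w1.png

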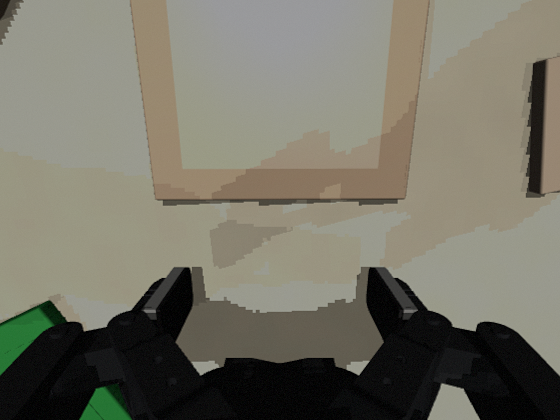

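The wrist view shows the tile's near edge square to the fingers, from (157,199) to (407,199), with the pads at columns ~185 and ~375. Next I'll touch the table to get the true height of the open tips.

>>> play_rows(deltas=[0,0,3,0,0,0,1,0,0,6,0,0,0,1,0,0,9,0,0,0,1,0,0,12,0,0,0,1,0,0,12,0,0,0,1])

```text
clock: 3.52
eef_pos: [462.3, 90.7, -7.4]
tool_rot: [3.141, 0.001, -0.045]
force: [0.1, 0.8, 1.1]
width: 85.2
gripper_force: 0.0
```

```bash
python3 - <<'E'
from h import *
st(); im=cv2.imread("pics/w1.png")
c={'fx':297.28,'fy':297.28,'cx':279.2,'cy':216.25,'T':np.array([[-.0458084,-.95648686,-.28815703,534.94],[-.99894899,.04431739,.01169941,87.10],[.00158,.28839011,-.9575117,147.77],[0,0,0,1]])}
print(ray('',[(157,199),(407,199),(133,0),(428,0)],9,c).round(1),ray('',[(531,196),(540,62)],8,c).round(1))
E
```

```text
t 3.525 p [462.3  90.7  -7.4] rest [-211.9  -15.3   -7.4] rot [ 3.141e+00  1.000e-03 -4.500e-02] F [0.1 0.8 1.1] w 85.2 q7 -1.03
[[504.5 146.8   9. ]
 [499.   27.2   9. ]
 [586.  143.    9. ]
 [580.7  25.2   9. ]] [[497.4 -32.8   8. ]
 [556.2 -25.1   8. ]]
```

>>> play_rows(deltas=[0,0,2,0,0,0,1,0,0,3,0,0,0,1,0,0,4,0,0,0,1,0,0,4,0,0,0,1])

```text
clock: 4.03
eef_pos: [462.3, 90.7, -11.4]
tool_rot: [3.141, 0.001, -0.045]
force: [1.4, -0.0, -0.0]
width: 85.2
gripper_force: 0.0
```

>>> play_rows(deltas=[0,0,1,0,0,0,1,0,0,2,0,0,0,1,0,0,2,0,0,0,1])

```text
clock: 4.4
eef_pos: [462.3, 90.7, -13.1]
tool_rot: [-3.141, 0.0, -0.045]
force: [-0.4, -0.2, 4.5]
width: 85.4
gripper_force: 2.2
```

```bash
python3 - <<'E'
from h import *
p0,r0=np.array([462.,91.,-14.]),dn(-.045)
json.dump(dict(p=p0.tolist(),q=r0.as_quat().tolist()),open('cmd.json','w'))
plan([((484,88,-10.5),dn(-.045),1,3),(rp(-163,-2,-10.5),dn(Ry),1,6),(rp(-163,-2,-10.5),dn(Ry),1,1)])
E
```

```text
10 rows
[[7.4,0.7,-1.2,0.0,0.0,0.0,1.0,14.7,1.3,-2.3,0.0,0.0,0.0,1.0,22.1,2.0,-3.5,0.0,0.0,0.0,1.0,26.9,0.8,-3.5,-0.0,-0.0,0.026,1.0,31.6,-0.5,-3.5,-0.0,-0.0,0.051,1.0,36.4,-1.7,-3.5,0.0,-0.0,0.077,1.0,41.1,-2.9,-3.5,-0.0,-0.0,0.102,1.0,45.9,-4.2,-3.5,-0.0,-0.0,0.128,1.0,50.6,-5.4,-3.5,0.0,-0.0,0.153,1.0,50.6,-5.4,-3.5,0.0,-0.0,0.153,1.0]]
```

>>> play_rows(deltas=[7.4,0.7,-3.5,0,0,0,1,14.7,1.3,-3.5,0,0,0,1,22,2,-3.5,0,0,0,1,27,0.8,-3.5,0,0,0.026,1,31.6,-0.5,-3.5,0,0,0.051,1,36.4,-1.7,-3.5,0,0,0.077,1,41,-3,-3.5,0,0,0.102,1,46,-4.2,-3.5,0,0,0.128,1,50.6,-5.4,-3.5,0,0,0.153,1,50.6,-5.4,-3.5,0,0,0.153,1])

```text
clock: 5.65
eef_pos: [514.1, 93.6, -9.9]
tool_rot: [3.141, -0.001, -0.199]
force: [-0.5, 0.1, -0.1]
width: 85.7
gripper_force: 0.0
```

```bash
python3 - <<'E'
from h import *
st()
for n in ["wrist","top"]: cv2.imwrite(f"pics/{n}2.png",get_image(n)[:,:,::-1])
w=cv2.imread("pics/wrist2.png");t=cv2.resize(cv2.imread("pics/top2.png")[110:230,180:320],(490,420))
v=np.hstack([w,t])[:, :];cv2.imwrite("pics/v2.png",cv2.resize(v,(800,320)))
import pickle;pickle.dump(camera_info("wrist"),open("wc2.pkl","wb"))
E
```

```text
t 5.65 p [514.1  93.6  -9.9] rest [-161.6   -2.2   -9.9] rot [ 3.141e+00 -1.000e-03 -1.990e-01] F [-0.5  0.1 -0.1] w 85.7 q7 -1.13
```

View pics/v2.png

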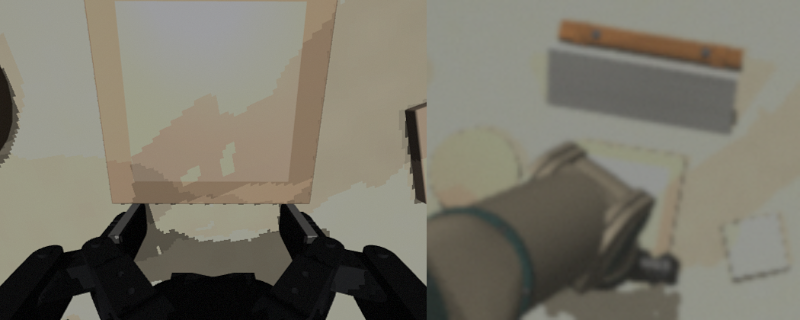

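The wrist half shows both fingertips touching the tile's near edge, which is level across the picture (rows ~204 of the reduced view). So the tile is square to the gripper, and I'll push on.

```bash
python3 - <<'E'
from h import *
import pickle
print([RX.inv().apply(q-O).round(1).tolist() for q in ray('',[(144,267),(409,267)],9,pickle.load(open("wc2.pkl","rb")))])
E
```

```text
[[-151.0, 59.4, 9.0], [-151.2, -62.8, 9.0]]
```

>>> play_rows(deltas=[6,0,0,0,0,0,1,12,0,0,0,0,0,1,18,0,0,0,0,0,1,24,0,0,0,0,0,1,30,0,0,0,0,0,1,35,0,0,0,0,0,1,35,0,0,0,0,0,1])

```text
clock: 6.62
eef_pos: [547.5, 86.9, -10.0]
tool_rot: [3.141, 0.001, -0.198]
force: [-2.9, 0.2, 1.7]
width: 85.4
gripper_force: 1.4
```

>>> play_rows(deltas=[4,0,0,0,0,0,1,8,0,0,0,0,0,1,12,0,0,0,0,0,1])

```text
clock: 7.0
eef_pos: [554.4, 85.8, -10.3]
tool_rot: [-3.141, 0.01, -0.198]
force: [-9.5, 1.6, 6.3]
width: 85.2
gripper_force: 4.7
```

```bash
python3 - <<'E'
from h import *
st()
E
```

```text
t 7.0 p [554.4  85.8 -10.3] rest [-120.5   -2.   -10.3] rot [-3.141  0.01  -0.198] F [-9.5  1.6  6.3] w 85.2 q7 -1.18
```

>>> play_rows(deltas=[0,0,-1,0,0,0,1,0,0,-2,0,0,0,1])

```text
clock: 7.25
eef_pos: [558.8, 84.6, -8.2]
tool_rot: [3.141, 0.001, -0.198]
force: [-3.8, 1.1, -1.7]
width: 85.7
gripper_force: 1.7
```

```bash
python3 - <<'E'
from h import *
st()
E
```

```text
t 7.25 p [558.8  84.6  -8.2] rest [-116.    -2.3   -8.2] rot [ 3.141e+00  1.000e-03 -1.980e-01] F [-3.8  1.1 -1.7] w 85.7 q7 -1.18
```

>>> play_rows(deltas=[4,0,-0.1,0,0,0,1,8,0,-0.2,0,0,0,1,12,0,-0.3,0,0,0,1])

```text
clock: 7.62
eef_pos: [571.7, 81.9, -7.6]
tool_rot: [3.141, -0.0, -0.198]
force: [-2.8, 0.6, -1.4]
width: 85.1
gripper_force: 1.3
```

```bash
python3 - <<'E'
from h import *
st()
E
```

```text
t 7.625 p [571.7  81.9  -7.6] rest [-102.8   -2.3   -7.6] rot [ 3.141 -0.    -0.198] F [-2.8  0.6 -1.4] w 85.1 q7 -1.19
```

>>> play_rows(deltas=[5,0,0,0,0,0,1,10,0,0,0,0,0,1,15,0,0,0,0,0,1,20,0,0,0,0,0,1])

```text
clock: 8.12
eef_pos: [590.7, 78.2, -7.6]
tool_rot: [3.142, 0.001, -0.198]
force: [-3.2, 0.6, 0.7]
width: 85.5
gripper_force: 1.3
```

```bash
python3 - <<'E'
from h import *
st()
cv2.imwrite("pics/w3.png",get_image("wrist")[:,:,::-1]);cv2.imwrite("pics/s3.png",get_image("scene")[:,:,::-1])
a=cv2.imread("pics/w3.png");b=cv2.resize(cv2.imread("pics/s3.png")[160:310,250:400],(420,420));cv2.imwrite("pics/v3.png",cv2.resize(np.hstack([a,b]),(784,336)))
E
```

```text
t 8.125 p [590.7  78.2  -7.6] rest [-83.5  -2.3  -7.6] rot [ 3.142e+00  1.000e-03 -1.980e-01] F [-3.2  0.6  0.7] w 85.5 q7 -1.21
```

View pics/v3.png

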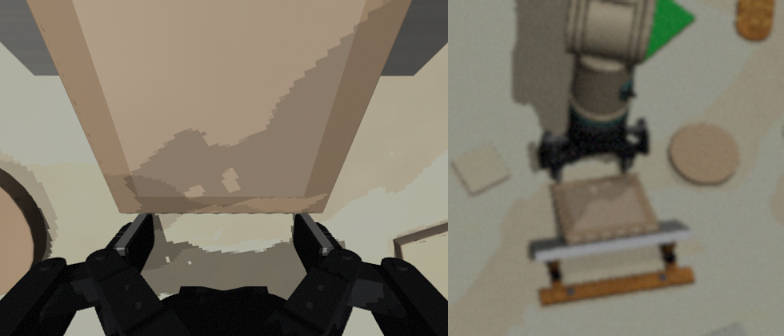

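The tile climbs squarely: its near edge is level at the two fingertips (rows ~212), and the scene half shows it up the plate. I'll continue, lowering the tips slightly.

>>> play_rows(deltas=[5,0,0.2,0,0,0,1,10,0,0.4,0,0,0,1,15,0,0.6,0,0,0,1,20,0,0.8,0,0,0,1,25,0,1.1,0,0,0,1,30,0,1.4,0,0,0,1])

```text
clock: 8.98
eef_pos: [619.0, 72.7, -8.7]
tool_rot: [-3.141, 0.003, -0.198]
force: [-8.8, 2.0, 9.4]
width: 85.6
gripper_force: 6.5
```

```bash
python3 - <<'E'
from h import *
st()
E
```

```text
t 8.975 p [619.   72.7  -8.7] rest [-54.7  -2.1  -8.7] rot [-3.141e+00  3.000e-03 -1.980e-01] F [-8.8  2.   9.4] w 85.6 q7 -1.24
```

>>> play_rows(deltas=[0,0,-0.8,0,0,0,1,0,0,-1.5,0,0,0,1])

```text
clock: 9.22
eef_pos: [621.0, 72.0, -7.5]
tool_rot: [3.141, -0.002, -0.198]
force: [0.4, 0.9, 1.2]
width: 85.5
gripper_force: 0.2
```

>>> play_rows(deltas=[4,0,0,0,0,0,1,8,0,0,0,0,0,1,12,0,0,0,0,0,1])

```text
clock: 9.6
eef_pos: [632.1, 69.9, -7.7]
tool_rot: [3.141, 0.0, -0.198]
force: [-3.1, 0.8, 0.8]
width: 85.2
gripper_force: 0.9
```

```bash
python3 - <<'E'
from h import *
st()
E
```

```text
t 9.6 p [632.1  69.9  -7.7] rest [-41.3  -2.3  -7.7] rot [ 3.141  0.    -0.198] F [-3.1  0.8  0.8] w 85.2 q7 -1.25
```

>>> play_rows(deltas=[4,0,0,0,0,0,1,8,0,0,0,0,0,1,12,0,0,0,0,0,1,16,0,0,0,0,0,1])

```text
clock: 10.1
eef_pos: [647.6, 66.7, -7.6]
tool_rot: [3.141, 0.001, -0.198]
force: [-2.7, 1.2, -0.2]
width: 85.2
gripper_force: 1.0
```

```bash
python3 - <<'E'
from h import *
st()
cv2.imwrite("pics/w4.png",get_image("wrist")[:,:,::-1]);cv2.imwrite("pics/s4.png",get_image("scene")[:,:,::-1])
a=cv2.imread("pics/w4.png");b=cv2.resize(cv2.imread("pics/s4.png")[160:310,250:400],(420,420));cv2.imwrite("pics/v4.png",cv2.resize(np.hstack([a,b]),(784,336)))
E
```

```text
t 10.1 p [647.6  66.7  -7.6] rest [-25.4  -2.3  -7.6] rot [ 3.141e+00  1.000e-03 -1.980e-01] F [-2.7  1.2 -0.2] w 85.2 q7 -1.26
```

View pics/v4.png

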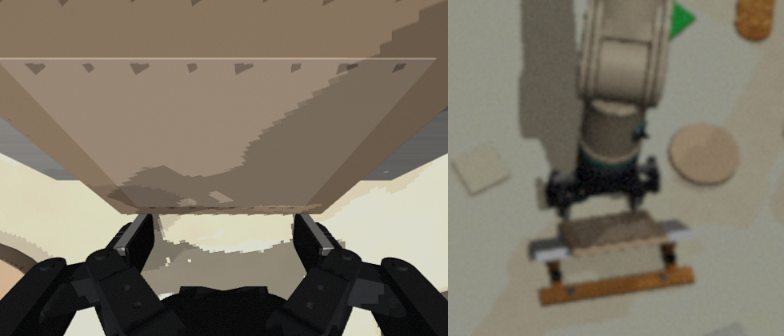

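The tile is almost home: square, with its top edge high (row ~60 of the wrist half). Now I'll go the last 10 mm slowly.

>>> play_rows(deltas=[2,0,0,0,0,0,1,4,0,0,0,0,0,1,6,0,0,0,0,0,1,8,0,0,0,0,0,1])

```text
clock: 10.7
eef_pos: [655.4, 65.2, -7.6]
tool_rot: [3.141, 0.0, -0.198]
force: [-2.0, 1.9, 0.1]
width: 85.5
gripper_force: 1.0
```

```bash
python3 - <<'E'
from h import *
st()
E
```

```text
t 10.7 p [655.4  65.2  -7.6] rest [-17.5  -2.3  -7.6] rot [ 3.141  0.    -0.198] F [-2.   1.9  0.1] w 85.5 q7 -1.27
```

>>> play_rows(deltas=[1,0,0,0,0,0,1,2,0,0,0,0,0,1,3,0,0,0,0,0,1])

```text
clock: 11.08
eef_pos: [658.2, 64.6, -7.6]
tool_rot: [3.141, 0.001, -0.198]
force: [-2.3, 0.0, 0.5]
width: 85.3
gripper_force: 1.0
```

>>> play_rows(deltas=[1,0,0,0,0,0,1,2,0,0,0,0,0,1])

```text
clock: 11.32
eef_pos: [659.9, 64.3, -7.6]
tool_rot: [3.141, 0.001, -0.198]
force: [-4.1, 0.2, 1.7]
width: 85.6
gripper_force: 2.1
```

>>> play_rows(deltas=[1,0,0,0,0,0,1,1,0,0,0,0,0,1])

```text
clock: 11.58
eef_pos: [659.9, 64.3, -7.7]
tool_rot: [3.142, 0.003, -0.198]
force: [-6.2, 1.1, 1.9]
width: 85.2
gripper_force: 3.1
```

>>> play_rows(deltas=[1,0,0,0,0,0,1,1,0,0,0,0,0,1])

```text
clock: 11.82
eef_pos: [659.9, 64.3, -7.7]
tool_rot: [-3.141, 0.005, -0.198]
force: [-8.0, 1.1, 5.2]
width: 85.6
gripper_force: 4.5
```

>>> play_rows(deltas=[-2,0,0,0,0,0,1,-5,0,0,0,0,0,1,-15,0,0,0,0,0,1,-30,0,0,0,0,0,1,-45,0,0,0,0,0,1,-45,0,0,0,0,0,1])

```text
clock: 12.58
eef_pos: [617.1, 73.2, -7.4]
tool_rot: [-3.142, 0.001, -0.198]
force: [0.1, -0.4, -0.1]
width: 85.4
gripper_force: 0.0
```

```bash
python3 - <<'E'
from h import *
st()
cv2.imwrite("pics/w5.png",get_image("wrist")[:,:,::-1]);cv2.imwrite("pics/s5.png",get_image("scene")[:,:,::-1])
a=cv2.imread("pics/w5.png");b=cv2.resize(cv2.imread("pics/s5.png")[200:300,280:380],(420,420));cv2.imwrite("pics/v5.png",cv2.resize(np.hstack([a,b]),(784,336)))
# expected outline of the tile at 53 deg, home at foot 4.8
f=4.8;t=np.radians(53);B=np.array([np.cos(t),np.sin(t)]);N=np.array([-np.sin(t),np.cos(t)])
for n in ["wrist","scene"]:
    for l,d in [("topfront",120*B+9*N),("topback",120*B),("botfront",9*N)]:
        print(n,l,proj(n,[rp(f+d[0],-2+s*60,d[1]) for s in (1,-1)]).round(0).tolist())
E
```

```text
t 12.575 p [617.1  73.2  -7.4] rest [-56.6  -2.   -7.4] rot [-3.142e+00  1.000e-03 -1.980e-01] F [ 0.1 -0.4 -0.1] w 85.4 q7 -1.24
wrist topfront [[-689.0, -736.0], [1218.0, -733.0]]
wrist topback [[-550.0, -715.0], [1084.0, -711.0]]
wrist botfront [[141.0, 176.0], [413.0, 175.0]]
scene topfront [[348.0, 264.0], [304.0, 270.0]]
scene topback [[348.0, 267.0], [305.0, 274.0]]
scene botfront [[338.0, 256.0], [298.0, 262.0]]
```

View pics/v5.png

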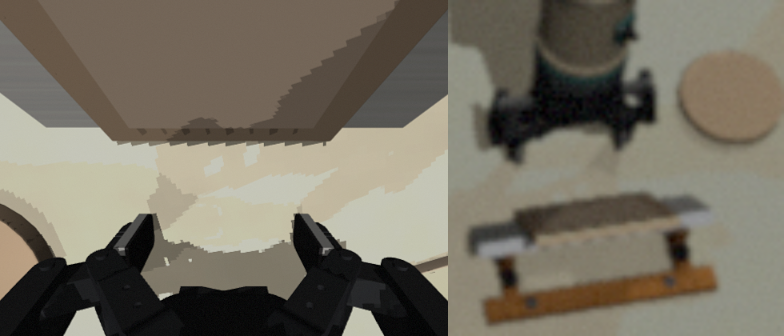

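Both views fit the expected outline of a tile leaning at 53° in the foot: the bottom front edge was expected at rows 175–176 and is seen at ~175. The tile is free of the fingers. Now I'll move up, turn the gripper 90° and straddle the top edge loosely.

```bash
cat >> h.py <<'E'
F=4.8
def til(b): return RX*R.from_euler('y',-b)*dn(np.pi/2)
def setc(p,r): json.dump(dict(p=list(map(float,p)),q=r.as_quat().tolist()),open('cmd.json','w'))
E
python3 - <<'E'
from h import *
setc(rp(-57,-2,-8.1),dn(Ry))
plan([(rp(-57,-2,160),dn(Ry),1,3),(rp(-20,-2,200),dn(Ry+.2),1,2),(rp(0,-2,200),dn(Ry+.7),1,4),(rp(0,-2,200),dn(Ry+.7),1,1)])
plan([(rp(F+55,-2,200),til(0),1,6),(rp(F+55,-2,200),til(0),1,1)])
E
```

```text
10 rows
[[0.0,0.0,-56.0,0.0,0.0,0.0,1.0,0.0,0.0,-112.1,0.0,0.0,0.0,1.0,0.0,0.0,-168.1,0.0,0.0,0.0,1.0,18.5,0.0,-188.1,-0.0,0.0,-0.1,1.0,37.0,0.0,-208.1,0.0,0.0,-0.2,1.0,42.0,0.0,-208.1,0.0,0.0,-0.325,1.0,47.0,0.0,-208.1,0.0,0.0,-0.45,1.0,52.0,0.0,-208.1,0.0,0.0,-0.575,1.0,57.0,0.0,-208.1,-0.0,0.0,-0.7,1.0,57.0,0.0,-208.1,0.0,0.0,-0.7,1.0]]
7 rows
[[7.6,6.4,-0.0,-0.0,0.0,-0.145,1.0,15.2,12.8,0.0,-0.0,0.0,-0.29,1.0,22.9,19.3,0.0,-0.0,0.0,-0.435,1.0,30.5,25.7,0.0,-0.0,0.0,-0.581,1.0,38.1,32.1,0.0,-0.0,0.0,-0.726,1.0,45.7,38.5,0.0,-0.0,0.0,-0.871,1.0,45.7,38.5,0.0,-0.0,0.0,-0.871,1.0]]
```

>>> play_rows(deltas=[0,0,-56,0,0,0,1,0,0,-112,0,0,0,1,0,0,-168,0,0,0,1,18,0,-188,0,0,-0.1,1,37,0,-208,0,0,-0.2,1,42,0,-208,0,0,-0.325,1,47,0,-208,0,0,-0.45,1,52,0,-208,0,0,-0.575,1,57,0,-208,0,0,-0.7,1,57,0,-208,0,0,-0.7,1])

```text
clock: 13.92
eef_pos: [674.9, 60.8, 200.7]
tool_rot: [3.141, -0.001, 0.5]
force: [0.3, -0.5, -0.4]
width: 85.3
gripper_force: 0.0
```

>>> play_rows(deltas=[7.6,6.4,0,0,0,-0.145,1,15.2,12.8,0,0,0,-0.29,1,23,19,0,0,0,-0.435,1,30.5,26,0,0,0,-0.58,1,38,32,0,0,0,-0.726,1,45.7,38.5,0,0,0,-0.871,1,45.7,38.5,0,0,0,-0.871,1])

```text
clock: 14.8
eef_pos: [733.0, 49.0, 200.1]
tool_rot: [-3.141, 0.0, 1.369]
force: [0.1, 0.6, -0.1]
width: 85.4
gripper_force: 0.0
```

```bash
python3 - <<'E'
from h import *
st();print(load()[0],RX.inv().apply(load()[0]-O),read_state()['qpos'].round(2))
plan([(rp(F+55,-2,67),til(0),1,4),(rp(F+55,-2,67),til(0),.585,4)])
E
```

```text
t 14.8 p [733.   49.  200.1] rest [ 61.8  -2.9 200.1] rot [-3.141  0.     1.369] F [ 0.1  0.6 -0.1] w 85.4 q7 -0.12
[731.19362593  50.27904506 200.        ] [ 59.75566892  -2.0056759  200.        ] [-0.26  0.81  0.31  1.28 -0.25  1.09 -0.12]
8 rows
[[0.0,0.0,33.2,-0.0,0.0,0.0,1.0,0.0,0.0,66.5,-0.0,0.0,0.0,1.0,0.0,0.0,99.8,-0.0,0.0,0.0,1.0,0.0,0.0,133.0,-0.0,0.0,0.0,1.0,0.0,0.0,133.0,-0.0,0.0,0.0,0.585,0.0,0.0,133.0,-0.0,0.0,0.0,0.585,0.0,0.0,133.0,-0.0,0.0,0.0,0.585,0.0,0.0,133.0,-0.0,0.0,0.0,0.585]]
```

>>> play_rows(deltas=[0,0,33,0,0,0,1,0,0,66,0,0,0,1,0,0,100,0,0,0,1,0,0,133,0,0,0,1,0,0,133,0,0,0,0.585,0,0,133,0,0,0,0.585,0,0,133,0,0,0,0.585,0,0,133,0,0,0,0.585])

```text
clock: 15.8
eef_pos: [733.3, 49.7, 68.9]
tool_rot: [3.14, -0.0, 1.372]
force: [-0.6, 0.3, 0.8]
width: 49.9
gripper_force: 0.0
```

```bash
python3 - <<'E'
from h import *
st()
cv2.imwrite("pics/s6.png",get_image("scene")[:,:,::-1]);cv2.imwrite("pics/w6.png",get_image("wrist")[:,:,::-1])
a=cv2.imread("pics/w6.png");b=cv2.resize(cv2.imread("pics/s6.png")[180:300,270:390],(420,420));cv2.imwrite("pics/v6.png",cv2.resize(np.hstack([a,b]),(784,336)))
E
```

```text
t 15.8 p [733.3  49.7  68.9] rest [62.  -2.1 68.9] rot [ 3.14  -0.     1.372] F [-0.6  0.3  0.8] w 49.9 q7 -0.09
```

View pics/v6.png

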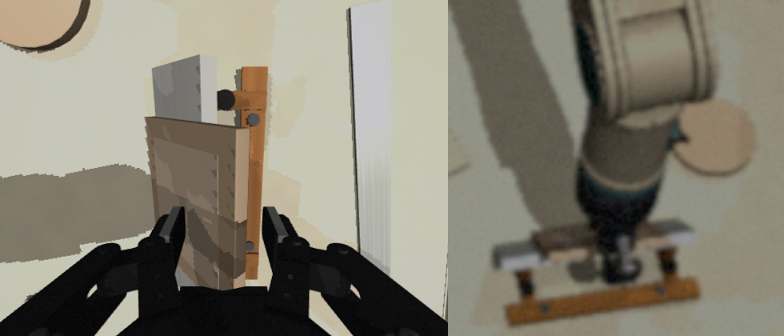

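Both views show the tile's top between the two fingers, one in front and one behind, with clearance. Next I'll bring it up by the rear finger.

```bash
python3 - <<'E'
from h import *
setc(rp(62,-2,68.9),til(0))
w=[]
for i,th in enumerate([53,58,63,68,73,78]):
    t=np.radians(th);dep=25-7*i/5
    w.append((rp(F+120*np.cos(t)-25,-2,120*np.sin(t)-dep-5),til(0),.585,2 if i==0 else 1))
plan(w+[w[-1]]);print(RX.inv().apply(load()[0]-O))
E
```

```text
8 rows
[[0.0,-5.0,1.5,0.0,0.0,0.0,0.585,0.0,-10.0,3.1,0.0,0.0,0.0,0.585,0.0,-18.6,-4.3,0.0,0.0,0.0,0.585,-0.0,-27.7,-10.8,0.0,0.0,0.0,0.585,0.0,-37.2,-16.6,0.0,0.0,0.0,0.585,0.0,-47.1,-21.5,0.0,0.0,0.0,0.585,0.0,-57.3,-25.5,0.0,0.0,0.0,0.585,0.0,-57.3,-25.5,0.0,0.0,0.0,0.585]]
[ 4.7 -2.  94.4]
```

>>> play_rows(deltas=[0,-5,0,0,0,0,0.585,0,-10,0,0,0,0,0.585,0,-18.6,-4.3,0,0,0,0.585,0,-27.7,-10.8,0,0,0,0.585,0,-37.2,-16.6,0,0,0,0.585,0,-47,-21.5,0,0,0,0.585,0,-57.3,-25.5,0,0,0,0.585,0,-57.3,-25.5,0,0,0,0.585])

```text
clock: 16.9
eef_pos: [675.6, 61.5, 93.4]
tool_rot: [-3.141, -0.0, 1.373]
force: [-0.1, 0.2, -0.5]
width: 50.2
gripper_force: 0.0
```

```bash
python3 - <<'E'
from h import *
st()
w=get_image("wrist");cv2.imwrite("pics/w7.png",w[:,:,::-1]);import pickle;pickle.dump(camera_info("wrist"),open("wc7.pkl","wb"))
f=F
for th in (60,70,78,85):
    t=np.radians(th);B=np.array([np.cos(t),np.sin(t)]);N=np.array([-np.sin(t),np.cos(t)])
    print(th,[proj("wrist",rp(f+d[0],58,d[1])).round(0).tolist() for d in (120*B,120*B+9*N)])
E
```

```text
t 16.9 p [675.6  61.5  93.4] rest [ 3.  -1.9 93.4] rot [-3.141 -0.     1.373] F [-0.1  0.2 -0.5] w 50.2 q7 -0.09
60 [[[419.0, 157.0]], [[406.0, 158.0]]]
70 [[[383.0, 159.0]], [[364.0, 160.0]]]
78 [[[346.0, 160.0]], [[325.0, 161.0]]]
85 [[[310.0, 161.0]], [[287.0, 161.0]]]
```

View pics/w7.png

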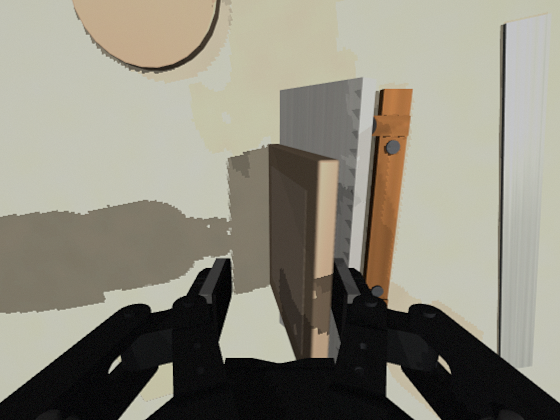

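The tile's top edge is at columns 316–337, row 160. That matches a tilt of about 80° with the rear finger touching. Next I'll narrow the gap, pass vertical, and let the front finger take the tile.

```bash
python3 - <<'E'
from h import *
setc(rp(3,-2,93.4),til(0))
plan([(rp(10,-2,93.4),til(0),.42,2),(rp(10,-2,95),til(0),.42,1),(rp(-9,-2,102),til(0),.42,3),(rp(-24,-2,103),til(0),.42,3),(rp(-24,-2,103),til(0),.42,1)])
E
```

```text
10 rows
[[-0.0,3.5,0.0,0.0,0.0,0.0,0.42,0.0,7.0,0.0,0.0,0.0,0.0,0.42,0.0,7.0,-1.6,0.0,0.0,0.0,0.42,0.0,0.7,-3.9,0.0,0.0,0.0,0.42,-0.0,-5.7,-6.3,0.0,0.0,0.0,0.42,0.0,-12.0,-8.6,0.0,0.0,0.0,0.42,0.0,-17.0,-8.9,0.0,0.0,0.0,0.42,0.0,-22.0,-9.3,0.0,0.0,0.0,0.42,0.0,-27.0,-9.6,0.0,0.0,0.0,0.42,0.0,-27.0,-9.6,0.0,0.0,0.0,0.42]]
```

>>> play_rows(deltas=[0,3.5,0,0,0,0,0.42,0,7,0,0,0,0,0.42,0,7,-1.6,0,0,0,0.42,0,0.7,-4,0,0,0,0.42,0,-5.7,-6.3,0,0,0,0.42,0,-12,-8.6,0,0,0,0.42,0,-17,-9,0,0,0,0.42,0,-22,-9.3,0,0,0,0.42,0,-27,-9.6,0,0,0,0.42,0,-27,-9.6,0,0,0,0.42])

```text
clock: 18.2
eef_pos: [649.2, 66.5, 102.4]
tool_rot: [-3.14, 0.0, 1.373]
force: [-0.6, 0.8, 0.1]
width: 36.1
gripper_force: 0.1
```

```bash
python3 - <<'E'
from h import *
st()
w=cv2.cvtColor(get_image("wrist"),cv2.COLOR_RGB2BGR);cv2.imwrite("pics/w8.png",w)
for th in (85,92,95,100,105,110):
    t=np.radians(th);print(th,[proj("wrist",rp(F+dx+120*np.cos(t),58,120*np.sin(t))).round(0).tolist() for dx in (0,-9)])
h=cv2.cvtColor(w,cv2.COLOR_BGR2HSV)
for r in (150,165,175): print(r,[(c,*h[r,c]) for c in range(130,400,8)])
E
```

```text
t 18.2 p [649.2  66.5 102.4] rest [-23.8  -2.2 102.4] rot [-3.14   0.     1.373] F [-0.6  0.8  0.1] w 36.1 q7 -0.09
85 [[[372.0, 158.0]], [[351.0, 158.0]]]
92 [[[338.0, 158.0]], [[316.0, 158.0]]]
95 [[[322.0, 158.0]], [[301.0, 158.0]]]
100 [[[298.0, 158.0]], [[276.0, 158.0]]]
105 [[[273.0, 157.0]], [[253.0, 157.0]]]
110 [[[251.0, 156.0]], [[231.0, 156.0]]]
150 [(130, np.uint8(30), np.uint8(18), np.uint8(203)), (138, np.uint8(34), np.uint8(19), np.uint8(204)), (146, np.uint8(30), np.uint8(19), np.uint8(202)), (154, np.uint8(32), np.uint8(21), np.uint8(203)), (162, np.uint8(30), np.uint8(20), np.uint8(201)), (170, np.uint8(33), np.uint8(23), np.uint8(202)), (178, np.uint8(30), np.uint8(21), np.uint8(203)), (186, np.uint8(30), np.uint8(19), np.uint8(202)), (194, np.uint8(32), np.uint8(16), np.uint8(203)), (202, np.uint8(32), np.uint8(16), np.uint8(202)), (210, np.uint8(30), np.uint8(16), np.uint8(201)), (218, np.uint8(30), np.uint8(19), np.uint8(202)), (226, np.uint8(30), np.uint8(19), np.uint8(189)), (234, np.uint8(35), np.uint8(15), np.uint8(204)), (242, np.uint8(26), np.uint8(36), np
[... 3655 characters left out ...]
0)), (290, np.uint8(17), np.uint8(82), np.uint8(112)), (298, np.uint8(15), np.uint8(78), np.uint8(117)), (306, np.uint8(15), np.uint8(89), np.uint8(80)), (314, np.uint8(30), np.uint8(11), np.uint8(97)), (322, np.uint8(15), np.uint8(10), np.uint8(100)), (330, np.uint8(25), np.uint8(12), np.uint8(125)), (338, np.uint8(30), np.uint8(10), np.uint8(125)), (346, np.uint8(24), np.uint8(10), np.uint8(127)), (354, np.uint8(21), np.uint8(14), np.uint8(131)), (362, np.uint8(15), np.uint8(12), np.uint8(129)), (370, np.uint8(9), np.uint8(14), np.uint8(132)), (378, np.uint8(18), np.uint8(10), np.uint8(132)), (386, np.uint8(25), np.uint8(12), np.uint8(132)), (394, np.uint8(30), np.uint8(8), np.uint8(150))]
```

The top end band sits at columns ~239–257 with the grooved side (to ~310) behind it. So the tile is past vertical at about 108° and leaning on the front finger. Now I'll lower it along its arc.

```bash
cat >> h.py <<'E'
def tcp2(th,b,d,w=36,o=3,dx=0):
    t=np.radians(th);E=np.array([F-9+dx+120*np.cos(t),120*np.sin(t)])
    tz=np.array([np.sin(b),-np.cos(b)]);n=np.array([np.cos(b),np.sin(b)])
    c=E+tz*(d+o)+n*w/2;return rp(c[0],-2,c[1])
E
python3 - <<'E'
from h import *
setc(rp(-23.8,-2.2,102.4),til(0))
W=[]
for i,th in enumerate(np.linspace(108,138,10)):
    b=np.radians(31.5*(th-108)/57);d=9+min(5,i)
    W.append((tcp2(th,b,d),til(b),.42,1))
plan(W)
E
```

```text
10 rows
[[0.2,0.5,0.3,0.0,0.0,0.0,0.42,0.2,-5.6,3.0,-0.032,-0.0,-0.0,0.42,0.2,-11.6,6.2,-0.064,0.0,0.0,0.42,0.2,-17.4,9.6,-0.096,-0.0,-0.0,0.42,0.2,-22.9,13.5,-0.129,0.0,0.0,0.42,0.2,-28.2,17.6,-0.161,0.0,0.0,0.42,0.2,-33.4,21.1,-0.193,0.0,0.0,0.42,0.2,-38.3,24.8,-0.225,0.0,0.0,0.42,0.2,-43.0,28.9,-0.257,0.0,0.0,0.42,0.2,-47.5,33.3,-0.289,0.0,0.0,0.42]]
```

>>> play_rows(deltas=[0,0.5,0.3,0,0,0,0.42,0,-5.6,3,-0.032,0,0,0.42,0,-11.6,6.2,-0.064,0,0,0.42,0,-17.4,9.6,-0.096,0,0,0.42,0,-23,13.5,-0.129,0,0,0.42,0,-28.2,17.6,-0.161,0,0,0.42,0,-33.4,21.1,-0.193,0,0,0.42,0,-38.3,24.8,-0.225,0,0,0.42,0,-43,29,-0.257,0,0,0.42,0,-47.5,33.3,-0.289,0,0,0.42])

```text
clock: 19.5
eef_pos: [602.9, 76.5, 69.6]
tool_rot: [2.875, -0.003, 1.373]
force: [-1.1, 0.6, 0.5]
width: 35.8
gripper_force: 0.5
```

```bash
cat >> h.py <<'E'
def band(name,th,ys=(58,)):
    "bright end-band columns along the row of the far top corner, against the expected columns"
    w=cv2.cvtColor(get_image("wrist"),cv2.COLOR_RGB2BGR);cv2.imwrite(f"pics/{name}.png",w);h=cv2.cvtColor(w,cv2.COLOR_BGR2HSV).astype(int)
    for a in th:
        t=np.radians(a);print(a,[proj("wrist",rp(F-9+120*np.cos(t)+e*np.sin(t),55,120*np.sin(t)-e*np.cos(t))).round(0).tolist() for e in (0,9)])
    t=np.radians(th[len(th)//2]);r=int(proj("wrist",rp(F-9+120*np.cos(t),50,120*np.sin(t)))[0,1]);r=min(max(r,0),419)
    print('row',r,[(c,*map(int,h[r,c])) for c in range(120,330,7)])
E
python3 - <<'E'
from h import *
st();print(read_state()['qpos'].round(2));band('w9',(130,134,138,142))
E
```

```text
t 19.5 p [602.9  76.5  69.6] rest [-71.2  -1.5  69.6] rot [ 2.875 -0.003  1.373] F [-1.1  0.6  0.5] w 35.8 q7 0.42
[-0.51  0.76  0.42  2.02 -0.89  0.23  0.42]
130 [[[274.0, 171.0]], [[295.0, 172.0]]]
134 [[[256.0, 170.0]], [[275.0, 171.0]]]
138 [[[240.0, 168.0]], [[257.0, 170.0]]]
142 [[[225.0, 167.0]], [[240.0, 168.0]]]
row 179 [(120, 30, 20, 202), (127, 32, 21, 203), (134, 30, 20, 203), (141, 32, 23, 204), (148, 32, 21, 203), (155, 24, 40, 202), (162, 25, 42, 190), (169, 22, 45, 108), (176, 22, 44, 109), (183, 21, 47, 109), (190, 20, 47, 135), (197, 23, 47, 109), (204, 23, 47, 109), (211, 22, 44, 110), (218, 22, 44, 111), (225, 23, 45, 113), (232, 23, 45, 114), (239, 15, 78, 115), (246, 16, 78, 128), (253, 16, 76, 178), (260, 16, 78, 154), (267, 15, 85, 114), (274, 15, 87, 108), (281, 16, 87, 108), (288, 15, 88, 110), (295, 14, 87, 109), (302, 15, 85, 123), (309, 16, 78, 163), (316, 16, 78, 151), (323, 15, 80, 153)]
```

The tile is at about 138° on the arc as planned, but wrist joint 6 is at the end of its range. I'll reduce the tool tilt and open the fingers gradually while lowering further.

```bash
python3 - <<'E'
from h import *
s=read_state();r=R.from_euler('xyz',s['tool_rot']);setc(s['eef_pos'],r)
W=[]
for i in range(1,10):
    th=138+2*i;b=.267-.012*i;w=36+3.4*i;o=13*(w/85)**1.5
    W.append((tcp2(th,b,14,w,o),til(b),round(w/85.4,3),1))
plan(W)
E
```

```text
9 rows
[[-1.2,-1.0,3.9,0.01,-0.003,-0.0,0.461,-1.3,-2.9,7.2,0.022,-0.003,-0.0,0.501,-1.3,-4.8,10.6,0.034,-0.003,-0.0,0.541,-1.3,-6.5,14.2,0.046,-0.003,-0.0,0.581,-1.3,-8.3,18.0,0.058,-0.003,-0.0,0.621,-1.3,-9.9,22.0,0.07,-0.003,-0.0,0.66,-1.3,-11.5,26.1,0.082,-0.003,-0.0,0.7,-1.3,-12.9,30.3,0.094,-0.003,-0.0,0.74,-1.3,-14.3,34.7,0.106,-0.003,-0.0,0.78]]
```

>>> play_rows(deltas=[0,-1,3.9,0.01,0,0,0.461,0,-2.9,7.2,0.022,0,0,0.501,0,-4.8,10.6,0.034,0,0,0.541,0,-6.5,14.2,0.046,0,0,0.581,0,-8.3,18,0.058,0,0,0.621])

```text
clock: 20.18
eef_pos: [600.2, 77.2, 50.0]
tool_rot: [2.934, -0.003, 1.373]
force: [-1.1, 0.4, -1.2]
width: 53.1
gripper_force: 0.7
```

```bash
python3 - <<'E'
from h import *
st();print(read_state()['qpos'].round(2));band('w10',(140,144,148,152,156))
print(RX.inv().apply(tcp2(148,.207,14,53,6.4)-O))
E
```

```text
t 20.175 p [600.2  77.2  50. ] rest [-74.   -1.4  50. ] rot [ 2.934 -0.003  1.373] F [-1.1  0.4 -1.2] w 53.1 q7 0.4
[-0.5   0.81  0.44  1.98 -0.86  0.3   0.4 ]
140 [[[238.0, 172.0]], [[255.0, 174.0]]]
144 [[[223.0, 170.0]], [[238.0, 172.0]]]
148 [[[211.0, 168.0]], [[223.0, 170.0]]]
152 [[[201.0, 166.0]], [[211.0, 168.0]]]
156 [[[194.0, 164.0]], [[201.0, 166.0]]]
row 179 [(120, 32, 18, 201), (127, 30, 19, 200), (134, 25, 39, 201), (141, 25, 40, 199), (148, 25, 38, 200), (155, 25, 38, 200), (162, 25, 39, 201), (169, 23, 42, 127), (176, 19, 41, 107), (183, 22, 42, 108), (190, 21, 47, 108), (197, 21, 46, 110), (204, 20, 50, 112), (211, 22, 44, 110), (218, 20, 54, 108), (225, 15, 77, 99), (232, 15, 76, 172), (239, 16, 77, 173), (246, 15, 76, 174), (253, 15, 78, 164), (260, 15, 82, 134), (267, 15, 88, 119), (274, 15, 92, 119), (281, 15, 85, 120), (288, 14, 89, 120), (295, 15, 86, 121), (302, 14, 86, 119), (309, 15, 86, 121), (316, 15, 89, 129), (323, 15, 82, 140)]
[-75.83878897  -2.          49.07222225]
```

```bash
python3 - <<'E'
from h import *
s=read_state();setc(s['eef_pos'],R.from_euler('xyz',s['tool_rot']))
W=[]
for i in range(1,10):
    th=148+2*i;b=.207-.012*i;w=53+3*i;o=13*(w/85)**1.5
    W.append((tcp2(th,b,14,w,o),til(b),round(w/85.4,3),1))
plan(W);print(W[-1][0],b)
E
```

```text
9 rows
[[-0.6,-3.4,4.0,0.012,-0.002,-0.0,0.656,-0.6,-5.0,8.1,0.024,-0.002,-0.0,0.691,-0.6,-6.4,12.4,0.036,-0.002,-0.0,0.726,-0.6,-7.7,16.8,0.048,-0.002,0.0,0.761,-0.6,-8.9,21.3,0.06,-0.002,0.0,0.796,-0.6,-10.1,25.9,0.072,-0.002,0.0,0.831,-0.6,-11.1,30.7,0.084,-0.002,0.0,0.867,-0.6,-12.0,35.5,0.096,-0.002,0.0,0.902,-0.7,-12.8,40.5,0.108,-0.002,0.0,0.937]]
[595.86151032  77.43633966   7.24085548] 0.09899999999999999
```

>>> play_rows(deltas=[0,-3.4,4,0.012,0,0,0.656,0,-5,8,0.024,0,0,0.691,0,-6.4,12.4,0.036,0,0,0.726,0,-7.7,16.8,0.048,0,0,0.761,0,-8.9,21.3,0.06,0,0,0.796])

```text
clock: 20.85
eef_pos: [595.5, 78.4, 27.1]
tool_rot: [2.994, -0.003, 1.374]
force: [-2.8, 0.8, -1.4]
width: 67.9
gripper_force: 1.0
```

```bash
python3 - <<'E'
from h import *
st();band('w11',(150,154,158,162))
E
```

```text
t 20.85 p [595.5  78.4  27.1] rest [-78.8  -1.1  27.1] rot [ 2.994 -0.003  1.374] F [-2.8  0.8 -1.4] w 67.9 q7 0.39
150 [[[213.0, 175.0]], [[225.0, 178.0]]]
154 [[[204.0, 172.0]], [[213.0, 175.0]]]
158 [[[197.0, 170.0]], [[204.0, 172.0]]]
162 [[[192.0, 167.0]], [[197.0, 170.0]]]
row 181 [(120, 26, 38, 187), (127, 28, 37, 187), (134, 27, 40, 186), (141, 25, 41, 187), (148, 25, 41, 187), (155, 25, 39, 188), (162, 30, 19, 187), (169, 32, 19, 187), (176, 26, 39, 185), (183, 24, 42, 172), (190, 21, 41, 100), (197, 20, 45, 103), (204, 18, 60, 76), (211, 20, 60, 186), (218, 19, 60, 187), (225, 15, 77, 143), (232, 15, 76, 144), (239, 15, 75, 146), (246, 15, 73, 143), (253, 15, 76, 145), (260, 16, 75, 143), (267, 16, 75, 142), (274, 16, 77, 143), (281, 16, 75, 142), (288, 15, 77, 140), (295, 15, 77, 140), (302, 14, 79, 139), (309, 14, 78, 137), (316, 15, 79, 136), (323, 14, 76, 138)]
```

>>> play_rows(deltas=[0,-1.2,4.6,0.012,0,0,0.831,0,-2.2,9.4,0.024,0,0,0.867,0,-3.1,14.2,0.036,0,0,0.902,0,-4,19.2,0.048,0,0,0.937])

```text
clock: 21.4
eef_pos: [595.1, 78.5, 7.7]
tool_rot: [3.041, -0.003, 1.373]
force: [-0.3, -0.6, -0.1]
width: 79.8
gripper_force: 0.0
```

```bash
python3 - <<'E'
from h import *
st();band('w12',(154,158,162,166,170))
E
```

```text
t 21.4 p [595.1  78.5   7.7] rest [-79.2  -1.1   7.7] rot [ 3.041e+00 -3.000e-03  1.373e+00] F [-0.3 -0.6 -0.1] w 79.8 q7 0.38
154 [[[193.0, 180.0]], [[202.0, 184.0]]]
158 [[[187.0, 176.0]], [[193.0, 180.0]]]
162 [[[183.0, 173.0]], [[186.0, 177.0]]]
166 [[[181.0, 170.0]], [[183.0, 173.0]]]
170 [[[181.0, 168.0]], [[181.0, 170.0]]]
row 186 [(120, 28, 37, 178), (127, 27, 37, 178), (134, 27, 37, 177), (141, 24, 39, 177), (148, 25, 40, 179), (155, 26, 39, 178), (162, 27, 37, 177), (169, 24, 39, 178), (176, 26, 39, 177), (183, 25, 41, 176), (190, 24, 39, 178), (197, 24, 42, 97), (204, 14, 77, 165), (211, 15, 78, 164), (218, 14, 84, 121), (225, 15, 82, 124), (232, 15, 84, 125), (239, 15, 80, 127), (246, 15, 81, 132), (253, 14, 80, 134), (260, 15, 77, 142), (267, 15, 77, 146), (274, 15, 77, 153), (281, 15, 75, 159), (288, 15, 75, 163), (295, 15, 76, 168), (302, 15, 73, 175), (309, 15, 73, 178), (316, 15, 73, 177), (323, 16, 72, 178)]
```

```bash
python3 - <<'E'
from h import *
st()
w=cv2.imread("pics/w12.png");c=camera_info("wrist")
hsv=cv2.cvtColor(w,cv2.COLOR_BGR2HSV).astype(int)
m=((hsv[...,0]<19)&(hsv[...,1]>55)).astype(np.uint8)*255
m=cv2.morphologyEx(m,cv2.MORPH_OPEN,np.ones((5,5),np.uint8))
cs,_=cv2.findContours(m,cv2.RETR_EXTERNAL,cv2.CHAIN_APPROX_NONE)
k=max((q for q in cs if cv2.pointPolygonTest(q,(260,186),False)>=0),key=cv2.contourArea);ap=cv2.approxPolyDP(k,8,True)[:,0]
for z in (9,20):
    print(z,[(a.tolist(),RX.inv().apply(p-O)[:2].round(0).tolist()) for a,p in zip(ap,ray("wrist",ap,z,c))])
E
```

```text
t 21.45 p [595.   78.3   7.2] rest [-79.3  -1.3   7.2] rot [ 3.042e+00 -2.000e-03  1.373e+00] F [ 0.4 -0.1 -0.4] w 80.1 q7 0.38
9 [([429, 174], [-4.0, 49.0]), ([405, 174], [-17.0, 49.0]), ([398, 154], [-22.0, 59.0]), ([199, 156], [-117.0, 59.0]), ([214, 366], [-117.0, -59.0]), ([226, 357], [-110.0, -54.0]), ([366, 356], [-27.0, -60.0]), ([375, 337], [-23.0, -47.0]), ([366, 317], [-30.0, -33.0]), ([351, 317], [-39.0, -32.0]), ([360, 303], [-34.0, -24.0]), ([329, 301], [-52.0, -21.0]), ([359, 291], [-35.0, -16.0]), ([349, 273], [-42.0, -4.0]), ([372, 265], [-29.0, -0.0]), ([376, 250], [-28.0, 8.0]), ([419, 248], [-4.0, 9.0]), ([374, 237], [-30.0, 16.0]), ([422, 227], [-4.0, 21.0]), ([403, 219], [-15.0, 25.0]), ([404, 208], [-15.0, 31.0]), ([426, 197], [-4.0, 37.0]), ([393, 187], [-22.0, 42.0])]
20 [([429, 174], [-11.0, 50.0]), ([405, 174], [-23.0, 51.0]), ([398, 154], [-27.0, 60.0]), ([199, 156], [-115.0, 60.0]), ([214, 366], [-115.0, -49.0]), ([226, 357], [-109.0, -44.0]), ([366, 356], [-33.0, -50.0]), ([375, 337], [-29.0, -38.0]), ([366, 317], [-35.0, -25.0]), ([351, 317], [-43.0, -24.0]), ([360, 303], [-39.0, -16.0]), ([329, 301], [-55.0, -14.0]), ([359, 291], [-40.0, -9.0]), ([349, 273], [-46.0, 1.0]), ([372, 265], [-34.0, 5.0]), ([376, 250], [-33.0, 13.0]), ([419, 248], [-11.0, 13.0]), ([374, 237], [-35.0, 20.0]), ([422, 227], [-11.0, 25.0]), ([403, 219], [-21.0, 29.0]), ([404, 208], [-21.0, 34.0]), ([426, 197], [-11.0, 40.0]), ([393, 187], [-28.0, 45.0])]
```

The mask gives the near edge at x = -117 for both corners (y = ±59), 118 mm apart at z = 9. So the tile lies flat, square, back up and almost snug, with no contact force. Now I'll lift off, turn the gripper back, and nudge the tile gently to make sure it is snug.

```bash
python3 - <<'E'
from h import *
s=read_state();setc(s['eef_pos'],R.from_euler('xyz',s['tool_rot']))
plan([(rp(-84,-1,60),til(.08),1,2),(rp(-100,-1,150),til(0),1,2),(rp(-140,-1,150),dn(Ry+1),1,4),(rp(-140,-1,150),dn(Ry+1),1,1)])
print(RX.inv().apply(load()[0]-O))
plan([(rp(-170,-1,150),dn(Ry),1,6),(rp(-170,-1,20),dn(Ry),1,3),(rp(-170,-1,20),dn(Ry),1,1)])
E
```

```text
9 rows
[[0.2,0.3,-26.5,0.01,-0.001,0.0,1.0,0.4,0.6,-53.0,0.02,-0.002,0.0,1.0,0.5,-2.9,-98.6,0.06,-0.002,0.0,1.0,0.6,-6.4,-144.2,0.1,-0.002,0.0,1.0,0.6,-16.3,-145.2,0.099,-0.009,0.143,1.0,0.6,-26.3,-146.2,0.099,-0.016,0.286,1.0,0.6,-36.2,-147.2,0.098,-0.024,0.428,1.0,0.6,-46.2,-148.2,0.096,-0.031,0.571,1.0,0.6,-46.2,-148.2,0.096,-0.031,0.571,1.0]]
[-140.01273999   -1.01605443  150.02489323]
10 rows
[[-2.7,-4.2,0.0,0.0,-0.0,0.167,1.0,-5.4,-8.4,0.0,0.0,-0.0,0.333,1.0,-8.1,-12.6,0.0,0.0,-0.0,0.5,1.0,-10.8,-16.8,0.0,0.0,-0.0,0.666,1.0,-13.5,-21.0,0.0,0.0,-0.0,0.833,1.0,-16.2,-25.2,0.0,0.001,-0.0,1.0,1.0,-16.2,-25.3,43.3,0.001,-0.0,1.0,1.0,-16.2,-25.3,86.7,0.001,-0.0,1.0,1.0,-16.2,-25.3,130.0,0.001,-0.0,1.0,1.0,-16.2,-25.3,130.0,0.001,-0.0,1.0,1.0]]
```

>>> play_rows(deltas=[0,0.3,-26.5,0.01,0,0,1,0,0.6,-53,0.02,0,0,1,0.5,-3,-98.6,0.06,-0.002,0,1,0.6,-6.4,-144.2,0.1,-0.002,0,1,0.6,-16.3,-145.2,0.099,-0.009,0.143,1,0.6,-26.3,-146.2,0.099,-0.016,0.286,1,0.6,-36.2,-147.2,0.098,-0.024,0.428,1,0.6,-46.2,-148.2,0.096,-0.031,0.571,1,0.6,-46.2,-148.2,0.096,-0.031,0.571,1])

```text
clock: 22.58
eef_pos: [534.6, 91.0, 150.6]
tool_rot: [3.141, 0.0, 0.804]
force: [0.4, 0.2, 0.0]
width: 85.4
gripper_force: 0.0
```

>>> play_rows(deltas=[-2.7,-4.2,0,0,0,0.167,1,-5.4,-8.4,0,0,0,0.333,1,-8.1,-12.6,0,0,0,0.5,1,-10.8,-16.8,0,0,0,0.666,1,-13.5,-21,0,0,0,0.833,1,-16.2,-25.2,0,0,0,1,1,-16.2,-25.3,43,0,0,1,1,-16.2,-25.3,87,0,0,1,1,-16.2,-25.3,130,0,0,1,1,-16.2,-25.3,130,0,0,1,1])

```text
clock: 23.82
eef_pos: [504.2, 98.2, 18.7]
tool_rot: [-3.139, 0.005, -0.195]
force: [0.4, -0.3, 0.4]
width: 85.5
gripper_force: 0.0
```

```bash
python3 - <<'E'
from h import *
st()
w=cv2.cvtColor(get_image("wrist"),cv2.COLOR_RGB2BGR);c=camera_info("wrist");cv2.imwrite("pics/w13.png",w)
hsv=cv2.cvtColor(w,cv2.COLOR_BGR2HSV).astype(int)
m=((hsv[...,0]<19)&(hsv[...,1]>55)).astype(np.uint8)*255;m=cv2.morphologyEx(m,cv2.MORPH_OPEN,np.ones((5,5),np.uint8))
cs,_=cv2.findContours(m,cv2.RETR_EXTERNAL,cv2.CHAIN_APPROX_NONE)
for k in sorted(cs,key=cv2.contourArea)[-2:]:
    ap=cv2.approxPolyDP(cv2.convexHull(k),8,True)[:,0]
    print([(a.tolist(),RX.inv().apply(p-O)[:2].round(1).tolist()) for a,p in zip(ap,ray("wrist",ap,9,c))])
E
```

```text
t 23.825 p [504.2  98.2  18.7] rest [-172.3    0.3   18.7] rot [-3.139  0.005 -0.195] F [ 0.4 -0.3  0.4] w 85.5 q7 -0.96
[([2, 22], [-51.3, 124.4]), ([50, 103], [-85.9, 110.2]), ([40, 161], [-113.9, 121.6]), ([0, 189], [-128.6, 146.2])]
[([418, 0], [-42.8, -63.9]), ([398, 163], [-115.0, -63.2]), ([165, 162], [-114.4, 57.2]), ([167, 0], [-42.7, 48.3])]
```

>>> play_rows(deltas=[0,0,14,0,0,0,1,0,0,27.5,0,0,0,1,10,0,27.5,0,0,0,1,20,0,27.5,0,0,0,1,30,0,27.5,0,0,0,1,38,0,27.5,0,0,0,1,41,0,27.5,0,0,0,1,43,0,27.5,0,0,0,1,43,0,27.5,0,0,0,1])

```text
clock: 25.0
eef_pos: [547.6, 88.2, -6.8]
tool_rot: [3.142, -0.0, -0.198]
force: [-0.2, -0.4, 0.3]
width: 85.4
gripper_force: 0.5
```

```bash
python3 - <<'E'
from h import *
st()
E
```

```text
t 25.0 p [547.6  88.2  -6.8] rest [-127.7   -0.9   -6.8] rot [ 3.142 -0.    -0.198] F [-0.2 -0.4  0.3] w 85.4 q7 -1.03
```

>>> play_rows(deltas=[1,0,1,0,0,0,1,1,0,1.5,0,0,0,1])

```text
clock: 25.25
eef_pos: [547.5, 88.3, -8.4]
tool_rot: [-3.141, 0.002, -0.198]
force: [-5.7, 0.5, 4.1]
width: 85.2
gripper_force: 2.6
```

>>> play_rows(deltas=[1,0,0,0,0,0,1,1,0,0,0,0,0,1])

```text
clock: 25.5
eef_pos: [547.5, 88.3, -8.5]
tool_rot: [-3.141, 0.004, -0.198]
force: [-8.1, 1.5, 5.5]
width: 85.4
gripper_force: 3.6
```

```bash
python3 - <<'E'
from h import *
st()
E
```

```text
t 25.5 p [547.5  88.3  -8.5] rest [-127.9   -0.8   -8.5] rot [-3.141  0.004 -0.198] F [-8.1  1.5  5.5] w 85.4 q7 -1.03
```

>>> play_rows(deltas=[-2,0,0,0,0,0,1,-4,0,0,0,0,0,1,-20,0,0,0,0,0,1,-45,0,0,0,0,0,1,-45,0,-40,0,0,0,1,-45,0,-80,0,0,0,1,-45,0,-80,0,0,0,1])

```text
clock: 26.38
eef_pos: [509.1, 96.5, 74.4]
tool_rot: [-3.14, -0.009, -0.198]
force: [0.0, 0.2, -0.2]
width: 85.3
gripper_force: 0.0
```

```bash
python3 - <<'E'
from h import *
st()
w=cv2.cvtColor(get_image("wrist"),cv2.COLOR_RGB2BGR);c=camera_info("wrist");cv2.imwrite("pics/w14.png",w)
hsv=cv2.cvtColor(w,cv2.COLOR_BGR2HSV).astype(int)
m=((hsv[...,0]<19)&(hsv[...,1]>55)).astype(np.uint8)*255;m=cv2.morphologyEx(m,cv2.MORPH_OPEN,np.ones((5,5),np.uint8))
cs,_=cv2.findContours(m,cv2.RETR_EXTERNAL,cv2.CHAIN_APPROX_NONE)
k=max(cs,key=cv2.contourArea);ap=cv2.approxPolyDP(cv2.convexHull(k),8,True)[:,0]
print([(a.tolist(),RX.inv().apply(p-O)[:2].round(1).tolist()) for a,p in zip(ap,ray("wrist",ap,9,c))])
h0=cv2.cvtColor(w,cv2.COLOR_BGR2GRAY)
for col in (240,280,320): print(col,[(r,*map(int,hsv[r,col])) for r in range(0,70,3)])
print('far edge expected row',proj("wrist",[rp(x,0,z) for x,z in ((3,9),(3,0),(10,9))]).round(0).tolist())
E
```

```text
t 26.375 p [509.1  96.5  74.4] rest [-167.1   -0.4   74.4] rot [-3.14  -0.009 -0.198] F [ 0.   0.2 -0.2] w 85.3 q7 -1.14
[([363, 0], [-22.2, -51.3]), ([373, 61], [-55.3, -60.2]), ([367, 135], [-100.4, -60.1]), ([352, 156], [-114.3, -51.0]), ([195, 162], [-118.3, 57.3]), ([197, 0], [-22.2, 48.4])]
240 [(0, 14, 69, 147), (3, 14, 71, 148), (6, 15, 69, 147), (9, 14, 69, 147), (12, 15, 72, 146), (15, 15, 69, 145), (18, 15, 68, 146), (21, 14, 70, 145), (24, 15, 70, 143), (27, 15, 73, 144), (30, 14, 71, 143), (33, 15, 70, 142), (36, 14, 70, 143), (39, 14, 72, 141), (42, 15, 71, 141), (45, 15, 70, 142), (48, 15, 75, 139), (51, 14, 73, 140), (54, 14, 74, 138), (57, 15, 73, 139), (60, 15, 74, 138), (63, 15, 75, 136), (66, 15, 75, 136), (69, 15, 74, 135)]
280 [(0, 15, 72, 146), (3, 14, 69, 147), (6, 14, 69, 147), (9, 14, 69, 145), (12, 15, 70, 145), (15, 15, 70, 143), (18, 15, 70, 143), (21, 16, 70, 145), (24, 14, 69, 145), (27, 15, 71, 143), (30, 14, 72, 142), (33, 14, 69, 144), (36, 15, 70, 142), (39, 15, 72, 142), (42, 15, 72, 142), (45, 14, 73, 140), (48, 15, 75, 140), (51, 15, 71, 140), (54, 15, 73, 137), (57, 15, 74, 138), (60, 14, 73, 139), (63, 14, 74, 138), (66, 15, 77, 136), (69, 14, 75, 136)]
320 [(0, 15, 73, 139), (3, 15, 73, 139), (6, 14, 73, 139), (9, 15, 71, 137), (12, 14, 73, 139), (15, 14, 71, 136), (18, 14, 71, 137), (21, 14, 74, 137), (24, 14, 73, 137), (27, 15, 73, 136), (30, 15, 73, 137), (33, 15, 71, 136), (36, 15, 72, 135), (39, 15, 74, 135), (42, 13, 73, 133), (45, 16, 76, 134), (48, 15, 76, 134), (51, 15, 75, 132), (54, 14, 75, 132), (57, 15, 78, 130), (60, 15, 76, 130), (63, 14, 78, 130), (66, 14, 76, 130), (69, 14, 74, 131)]
far edge expected row [[277.0, -51.0], [278.0, -42.0], [277.0, -66.0]]
```

>>> play_rows(deltas=[-10,0,-45,0,0,0,1,-20,0,-90,0,0,0,1,-30,0,-135,0,0,0,1,-40,0,-180,0,0,0,1,-40,0,-180,0,0,0,1,-40,0,-180,0,0,0,1])

```text
clock: 27.18
eef_pos: [466.2, 105.0, 250.7]
tool_rot: [3.141, -0.0, -0.197]
force: [-0.4, 0.0, -0.0]
width: 85.1
gripper_force: 0.0
```

```bash
python3 - <<'E'
from h import *
st()
w=cv2.cvtColor(get_image("wrist"),cv2.COLOR_RGB2BGR);c=camera_info("wrist");cv2.imwrite("pics/w15.png",w)
hsv=cv2.cvtColor(w,cv2.COLOR_BGR2HSV).astype(int)
exp=proj("wrist",[rp(F-2+a,-2+b,9) for a,b in ((-120,60),(-120,-60),(0,-60),(0,60))],c);print(exp.round(0).tolist())
m=((hsv[...,0]<20)&(hsv[...,1]>50)).astype(np.uint8)*255;m=cv2.morphologyEx(m,cv2.MORPH_OPEN,np.ones((3,3),np.uint8))
lab=lambda u,z: RX.inv().apply(ray("wrist",u,z,c)-O)[:,:2]
# edge points: near edge down columns, far edge up columns, side edges along rows
x0,x1=int(exp[:,0].min())+12,int(exp[:,0].max())-12;yc=int(exp[:,1].mean());xc=int(exp[:,0].mean())
near=[];far=[]
for col in range(x0,x1,4):
    v=m[:,col]>0;r=yc
    while r<418 and (v[r] or v[r+1]): r+=1
    near.append((col,r)); r=yc
    while r>1 and (v[r] or v[r-1]): r-=1
    far.append((col,r))
for n,pts in (('near',near),('far',far)):
    q=lab(pts,9);k=np.abs(q[:,0]-np.median(q[:,0]))<4;q=q[k];f=np.polyfit(q[:,1],q[:,0],1);print(n,len(q),'slope',f[0].round(4),'x at y=-2',np.polyval(f,-2).round(1))
for r in range(int(exp[:,1].min())-14,int(exp[:,1].min())+12,2): print(r,lab((xc,r),0).round(0).tolist(),hsv[r,xc],hsv[r,xc-60])
E
```

```text
t 27.175 p [466.2 105.  250.7] rest [-210.8   -0.5  250.7] rot [ 3.141 -0.    -0.197] F [-0.4  0.  -0. ] w 85.1 q7 -1.43
[[230.0, 109.0], [329.0, 109.0], [334.0, -6.0], [225.0, -6.0]]
near 13 slope 0.0001 x at y=-2 -53.9
far 13 slope 0.0001 x at y=-2 -53.9
-20 [[19.0, -2.0]] [ 60 255   1] [ 55 118  13]
-18 [[17.0, -2.0]] [150  32   8] [120 128   8]
-16 [[15.0, -2.0]] [ 50 191   4] [140  64  12]
-14 [[13.0, -2.0]] [135 113   9] [120  32   8]
-12 [[11.0, -2.0]] [ 75 128   4] [140  51  15]
-10 [[10.0, -2.0]] [75 85  6] [105  57   9]
-8 [[8.0, -2.0]] [ 25 255   6] [120  32  16]
-6 [[6.0, -2.0]] [ 15 128   4] [60 51 15]
-4 [[4.0, -2.0]] [  0 191   4] [90 26 10]
-2 [[2.0, -2.0]] [  0 255   1] [60 28  9]
0 [[-0.0, -2.0]] [ 26  38 147] [ 33  19 148]
2 [[-2.0, -2.0]] [ 14  71 140] [ 30  17 147]
4 [[-4.0, -2.0]] [ 14  68 139] [ 33  19 148]
```

>>> play_rows(deltas=[30,0,-20,0,0,0,1,60,0,-40,0,0,0,1,60,0,-40,0,0,0,1,60,0,-40,0,0,0,1])

```text
clock: 27.72
eef_pos: [524.0, 92.7, 290.0]
tool_rot: [3.14, 0.002, -0.199]
force: [0.1, -0.5, 0.1]
width: 85.8
gripper_force: 0.0
```

```bash
python3 - <<'E'
from h import *
st()
w=cv2.cvtColor(get_image("wrist"),cv2.COLOR_RGB2BGR);c=camera_info("wrist");cv2.imwrite("pics/w16.png",w)
hsv=cv2.cvtColor(w,cv2.COLOR_BGR2HSV).astype(int)
exp=proj("wrist",[rp(F-2+a,-2+b,9) for a,b in ((-120,60),(-120,-60),(0,-60),(0,60))],c);print(exp.round(0).tolist())
m=((hsv[...,0]<20)&(hsv[...,1]>50)).astype(np.uint8)*255;m=cv2.morphologyEx(m,cv2.MORPH_CLOSE,np.ones((9,9),np.uint8));m=cv2.morphologyEx(m,cv2.MORPH_OPEN,np.ones((5,5),np.uint8))
cs,_=cv2.findContours(m,cv2.RETR_EXTERNAL,cv2.CHAIN_APPROX_NONE);lab=lambda u,z: RX.inv().apply(ray("wrist",u,z,c)-O)[:,:2]
for k in cs:
    if cv2.contourArea(k)<2000: continue
    q=lab(k[:,0],9);print(cv2.contourArea(k),q.min(0).round(1),q.max(0).round(1),cv2.boundingRect(k))
    for n,s in (('near',q[:,0]<q[:,0].min()+5),('far',q[:,0]>q[:,0].max()-5)):
        p=q[s];p=p[np.abs(p[:,1]-np.median(p[:,1]))<50]
        if len(p)>8: f=np.polyfit(p[:,1],p[:,0],1);print(n,len(p),f.round(4))
xc=int(exp[:,0].mean());r0=int(exp[2,1])
for r in range(r0-12,r0+14,2): print(r,lab((xc,r),0).round(0).tolist(),hsv[r,xc],hsv[r,xc-75],hsv[r,xc+75])
E
```

```text
t 27.725 p [524.   92.7 290. ] rest [-151.8   -1.2  290. ] rot [ 3.14e+00  2.00e-03 -1.99e-01] F [ 0.1 -0.5  0.1] w 85.8 q7 -1.44
[[236.0, 155.0], [322.0, 155.0], [326.0, 60.0], [232.0, 60.0]]
2934.5 [-606.9 -507.8] [-447.5 -355.3] (475, 349, 85, 71)
near 53 [ 3.900000e-03 -6.049871e+02]
far 21 [ 5.480000e-02 -4.253107e+02]
5240.0 [-603.5  293.5] [-406.5  493.5] (8, 330, 98, 90)
near 54 [ 3.900000e-03 -6.049871e+02]
far 36 [ 3.730000e-02 -4.201268e+02]
13941.5 [-605.9 -248.2] [-305.9  269.1] (123, 276, 293, 144)
near 53 [ 3.900000e-03 -6.049871e+02]
far 16 [-9.040000e-02 -2.934585e+02]
4019.5 [-133.8  107.9] [-37.6 206.4] (127, 94, 73, 74)
near 28 [ 9.300000e-03 -1.335519e+02]
far 33 [ 9.80000e-03 -4.12444e+01]
7883.0 [-117.4  -61.7] [ 1.8 58.5] (233, 61, 93, 95)
near 72 [ 1.500000e-03 -1.173232e+02]
far 77 [0.0086 1.5025]
48 [[19.0, -1.0]] [30 12 82] [30  6 85] [30  9 83]
50 [[16.0, -1.0]] [25 19 82] [20  9 86] [23 12 86]
52 [[14.0, -1.0]] [23 12 86] [30  9 87] [30  9 85]
54 [[12.0, -1.0]] [20  9 86] [12 15 86] [12 15 86]
56 [[9.0, -1.0]] [24 15 83] [30  9 83] [30  9 84]
58 [[7.0, -1.0]] [20  9 83] [ 26  20 100] [20  9 85]
60 [[5.0, -1.0]] [14 47 71] [ 27  20 129] [10  9 85]
62 [[2.0, -1.0]] [ 31  40 153] [ 33  22 142] [ 27  20 113]
64 [[-0.0, -1.0]] [ 29  46 149] [ 32  24 149] [ 30  24 148]
66 [[-2.0, -1.0]] [ 15  71 133] [ 33  21 148] [ 30  24 149]
68 [[-5.0, -1.0]] [ 15  74 127] [ 30  20 150] [ 32  22 149]
70 [[-7.0, -1.0]] [ 14  74 128] [ 30  19 149] [ 30  22 149]
72 [[-10.0, -1.0]] [ 14  75 126] [ 32  22 149] [ 30  26 149]
```

```bash
python3 -c "
from cell import *
print(finish_job())"
```

```text
the job is handed in; nothing more can be done
None
```

I turned the tile over and handed the job in at about 28 s. By the last wrist-camera measurements it lies flat, grooved back up and square, about 2 mm off the backstop's middle. A final 8 N nudge did not move it, so I take it to be snug against the foot, though a gap of up to 2 mm can't be ruled out. `finish_job()` returned no verdict, and I didn't re-measure the bystander objects.

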